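Level the shoe-care shelf

TASK

Clear the two wood offcuts from the top of the white shelf unit into the blue bin. Then level the shelf: turn the orange knob of its levelling foot until the bubble of the spirit level lying on the shelf comes to rest between the two lines, leaving everything else where it lies. Finish by pressing the level down onto the shelf with the fingertips, about as hard as a thumb (5 to 15 N), bubble still between the lines, and end the job while you keep pressing: do not let go.

Things in the scene. Friction and masses are not known exactly. Their poses are not given: they have to be found in the camera images.
- unit: Plinth of the white plastic shelf unit, fixed on the work surface; origin on the work surface under the middle of the unit, y along the unit's width, z up. The unit is 280 mm deep (x), 420 mm wide (y), its top about 160 mm above the work surface. It pivots on the edge at y = +190 mm; the end at -y sags by 0.5 to 1.6 degrees at the start. The trays of tins and the brush stick out at +x under the top and are not to be used.
- shelf_top (a point): Middle of the top surface of the shelf unit; z is the surface's normal, y along the unit's width, towards the pivot.
- foot_knob_grip (a point): Grip point of the orange levelling knob, on its vertical turning axis, 37 mm above the shelf's top surface and 7 mm below the knob's top, near the -x, -y corner of the shelf. The knob's grip is an upright bar 46 mm long (this point's x axis), 14 mm thick (y axis), reaching from 14 mm to 44 mm above the shelf, on a round disc of 48 mm diameter over a base of 72 mm diameter.
- foot_knob (a joint): Turn of the levelling knob, rad, growing clockwise seen from above (0 to 2.6). Turning it clockwise raises that end of the shelf: the knob itself rises about 5.8 mm per rad and the bubble moves towards the knob's end about 13 mm per rad. It needs 0.25 N m and stays where it is left. At the start it must go clockwise by about 0.6 to 1.6 rad.
- level: Aluminium spirit level with black ends lying loose on the shelf, 200 mm long (its y axis, roughly along the shelf's width), 28 mm wide, 40 mm high, 0.36 kg; origin at the middle of its underside. In its top face lies a green vial 72 mm long with a pale bubble 20 mm long between two black lines 28 mm apart (inner edges).
- bubble (a joint): Offset of the bubble's middle from midway between the lines, m, positive along the level's +y (towards the higher end). Within 4 mm either way the bubble is between the lines. It answers slowly: allow 1 to 2 s for it to settle after a turn.
- pad_left (a point): Flat place on the level's top face, 68 mm along its +y from the middle: a good place to press.
- pad_right (a point): The same, 68 mm along -y, nearer the knob's end.
- offcut_a: Brown wood offcut, a block 52 mm (x) by 28 mm (y) by 24 mm high, 30 g; origin at the middle of its underside. Lies on the shelf in front of the level.
- offcut_b: Pale stepped wood offcut, 46 mm (x) by 26 mm (y), 14 mm high, 28 mm high over the 28 mm of its length nearest -x (x from -23 to +5 mm); 30 g, origin at the middle of its underside. Lies on the shelf in front of the level.
- bin: Open blue bin fixed on the work surface left of the shelf, 150 by 150 mm, 110 mm high, walls 4 mm; origin at the middle of its underside.
- dauber: Green plastic shoe dauber lying on the shelf, about 115 mm long, 28 mm high; leave it.
- shoehorn: Chrome shoehorn lying flat on the shelf, 155 mm long, 4 mm thick; leave it.
- tin_a: Dark round tin, 72 mm wide, 26 mm high, on the table right of the shelf; leave it.
- tin_b: Second such tin; leave it.
- jar: Small jar, 60 mm wide, 80 mm high, on the table at the right; leave it.
- driver: Screwdriver lying on the table at the right; leave it.

How it is judged:
By the outcome, as a careful person would: the job done as asked, in the order asked, and still so for the second after the job is handed in, while the arm keeps its last pose, push and grip.
It also fails if it takes over 72 s, if anything falls off the work surface, if the arm or the gripper's body presses on something with over 40 N, if the wrist force passes 120 N, or if a joint passes its speed limit or range.

ROBOT

A 6-joint arm with a two-finger parallel gripper is mounted at the origin on the work surface. World frame = base frame: x ahead of the robot, y to its left, z up, the work surface at z = 0. Lengths are in m, angles in rad, forces in N, time in s.
With the tool pointing down it reaches from about 0.325 to 0.75 m from the base axis. Payload 7.6 kg.
Tool frame: the origin (TCP) lies midway between the tips of the shut fingers; the grasp point (between the pads) lies 19 mm behind it (robot.grasp_offset is the distance from the TCP to the grasp point, in m); z points along the fingers, x is the direction in which the jaws open and shut, and the axes are right-handed (so a half turn about z gives the same grasp; the last joint's range is limited). The gripper opens to 85 mm and grips with 20 to 120 N. Pads are 22 mm wide; open, the fingers measure 114 mm over their backs; the gripper's body (76 mm by 85 mm) begins 54 mm behind the grasp point. The pads swing forward as they close: fully open they stand 13 mm farther back than shut.
Start: joints at [1.073, 0.052, 1.401, -0, 1.689, -0.07], TCP at [0.218, 0.478, 0.194] pointing down, gripper open.
Joint ranges: [-2.9, 2.9], [-0.91, 2.17], [0.12, 2.37], [-1.06, 4.2], [0.26, 2.73], [-2.93, 2.93]. Speed limits (rad/s): [2.57, 2.57, 3.01, 3.14, 3.14, 3.14].

INTERFACE

Orientations are given as a unit quaternion [x, y, z, w].
In Python, from rig import robot, optics gives the robot as it stands.
- The arm moves only by the tool drive_tool, never from a script. Its argument "deltas" is a list of rows, each a list of 6 numbers: the shift along the tool's x, y, z in cm, then the turn, a rotation vector about the tool's x, y, z in degrees. A call has 1 to 20 rows; each row is the pose to reach, as a shift and turn from the pose measured when the call began, along the tool's axes at that moment; what a row does not reach only later rows make up. A row lasts 1/8 s, in which the tool goes at most 62.5 mm and 10.7 degrees, less where a joint would pass 70% of its speed; a pose out of reach is approached as far as the arm can. A call with a gripper value outside its range is refused whole. "fingers" is the closure, from -1 (fully open) to 1 (shut), set as the call begins (left out, the last holds). The fingers move at their own pace and stop on an object; "newtons" is the grip in N (left out, the last holds). Time passes only in rows, so rows that repeat a pose let the fingers close. It gives the time, the measured TCP pose, the force and the opening at its end, in the units of the state.
- robot.sense(): the state, without advancing time (a new reading comes with each control period).
- optics.capture(name): name is "scene" or "top"; returns a dict with "img" (420x560x3 uint8, red, green, blue), "depth" (420x560 float32, m along the optical axis (not along the pixel's ray), 0 where there is no reading), "camera_matrix" (3x3 intrinsics, pixels), "k1" (the pictures are not rectified: a ray, as slopes to the right and down, at radius r is drawn at 1 + k1 r^2 times it, then the intrinsics apply), "rvec" (rotation vector, rad) and "tvec" (3), from world to camera coordinates, as OpenCV has them. Camera axes: x right, y down, z forward; pixel columns grow to the right and rows downward; lengths in m; the calibration is good to about 2 mm. A picture is of the moment at which its call begins.
- robot.job_done(): hands the job in, once; it reports no verdict.
Trained networks look in a picture, given as the dict that the camera call returned (one of the last four; its "shot" number tells which), for a name from the list of things; names that differ only in an ending like _2 or _b are one class to them, and where a whole thing is asked for, a point or a joint stands for the part that bears it (a point fixed in the world has none). Each returns a list of dicts, best first, with "conf" (0 to 1); they miss things now and then, are a little off and sometimes report something else, mostly with a low value. They report only what shows in the picture. A call takes as long as a camera call.
- optics.boxes_of(picture, target): "xyz" ([x, y, z] in m, in the coordinates of the camera as it stood for that picture, good to about 4 mm: the middle of the surface that is visible of it).
- optics.masks_of(picture, target): "region" (420x560 bool, what is visible of it).
The state is a dict: "t": time; "joint_positions": joint angles; "dq": joint speeds; "effort": joint torques, N m; "tool_pos": TCP position; "eef_rot": TCP orientation; "wrist_force": force on the tool from outside, world axes, zero at the start; "torque": the same for the moment, N m; "gripper_width": opening from 0.0 (shut) to 1.0 (fully open).
Only numpy, scipy, OpenCV 4.12 (cv2) and the standard library are available. Lean on these libraries where they do the work, as an engineer would, in place of code of your own. Each camera call takes 0.05 s, during which the arm holds its last target.

## Working session

There is one attempt and no reset: what is moved stays moved. The work goes in short steps, Python scripts to look and compute and a tool call to move; the robot and the scene stay as the last step left them, time stands still between calls to the robot, and variables do not carry over. Pictures are saved under pics/ and viewed, and the job is handed in when it is done.

Besides the shell and the picture viewer there is one more tool, called after "Call:" by a JSON object that holds its "op" and its "data". drive_tool: Moves the arm, as the interface text tells. Its arguments: {"type":"object","properties":{"deltas":{"type":"array","items":{"type":"array","items":{"type":"number"}}},"fingers":{"type":"number"},"newtons":{"type":"number"}},"required":["deltas"]}

```bash
ls; mkdir -p pics
cat > h.py <<'E'
import numpy as np, cv2, json
from scipy.spatial.transform import Rotation as R
from rig import robot, optics
def cap(n,fn=None):
    p=optics.capture(n)
    if fn: cv2.imwrite('pics/'+fn,cv2.cvtColor(p['img'],cv2.COLOR_RGB2BGR))
    return p
def c2w(p,X):
    Rm=cv2.Rodrigues(np.array(p['rvec'],float))[0]
    return (np.atleast_2d(X)-np.ravel(p['tvec']))@Rm
def dist(p): return np.array([p['k1'],0,0,0,0],float)
def pix2cam(p,uv,z):
    n=cv2.undistortPoints(np.array(uv,float).reshape(-1,1,2),np.array(p['camera_matrix'],float),dist(p)).reshape(-1,2)
    z=np.ravel(z)
    return np.c_[n*z[:,None],z]
def cloud(p):
    v,u=np.mgrid[0:420,0:560]
    d=p['depth']
    W=c2w(p,pix2cam(p,np.c_[u.ravel(),v.ravel()],d.ravel())).reshape(420,560,3)
    W[d==0]=np.nan
    return W
def w2pix(p,X):
    return cv2.projectPoints(np.atleast_2d(np.array(X,float)),np.array(p['rvec'],float),np.array(p['tvec'],float),np.array(p['camera_matrix'],float),dist(p))[0].reshape(-1,2)
E
python3 - <<'E'
from h import *
s=robot.sense();print({k:np.round(v,3).tolist() for k,v in s.items()})
for c in('top','scene'):
    p=cap(c,c+'0.png');print(c,p['k1'],np.ravel(p['tvec']))
    for n in ['unit','foot_knob','level','offcut_a','offcut_b','bin','dauber','shoehorn','bubble','pad_left','pad_right','foot_knob_grip','shelf_top']:
        try:
            b=optics.boxes_of(p,n);print(n,[(np.round(c2w(p,x['xyz'])[0],3).tolist(),round(x['conf'],2)) for x in b])
        except Exception as e: print(n,e)
E
```

```text
pics
{'t': 0.0, 'joint_positions': [1.073, 0.053, 1.402, 0.0, 1.689, -0.07], 'dq': [0.0, -0.002, 0.001, -0.001, 0.001, 0.001], 'effort': [-0.001, -38.166, -36.019, -0.0, 0.006, 0.0], 'tool_pos': [0.218, 0.477, 0.193], 'eef_rot': [0.841, 0.541, -0.001, 0.0], 'wrist_force': [0.79, 0.416, 0.684], 'torque': [0.064, -0.012, -0.043], 'gripper_width': 1.002}
top -0.0052050600584181705 [0.03067317 0.546999   1.26541428]
unit [([0.675, 0.03, 0.163], 0.75), ([0.546, -0.055, 0.16], 0.74)]
foot_knob [([0.474, -0.207, 0.167], 0.63)]
level [([0.575, -0.037, 0.198], 0.67), ([0.276, -0.401, 0.023], 0.27)]
offcut_a [([0.481, 0.092, 0.182], 0.53)]
offcut_b [([0.481, 0.092, 0.182], 0.53)]
bin [([0.533, 0.438, 0.023], 0.61)]
dauber [([0.548, -0.053, 0.16], 0.37)]
shoehorn [([0.674, 0.03, 0.164], 0.55)]
bubble []
pad_left [([0.571, -0.035, 0.194], 0.79)]
pad_right [([0.575, -0.032, 0.198], 0.94)]
foot_knob_grip [([0.474, -0.207, 0.168], 0.53), ([0.56, -0.438, 0.029], 0.19)]
shelf_top [([0.546, -0.061, 0.156], 0.68), ([0.476, -0.207, 0.169], 0.6)]
scene -0.15206553582610643 [ 0.09163166 -0.23396152  1.83609262]
unit [([0.674, -0.053, 0.153], 0.9)]
foot_knob [([0.487, -0.206, 0.177], 0.74), ([0.573, -0.433, 0.027], 0.33)]
level [([0.484, -0.206, 0.176], 0.73), ([0.591, -0.032, 0.194], 0.71)]
offcut_a [([0.493, 0.093, 0.188], 0.75), ([0.479, -0.074, 0.173], 0.46)]
offcut_b [([0.493, 0.093, 0.188], 0.75), ([0.479, -0.074, 0.173], 0.46)]
bin [([0.512, 0.429, 0.058], 0.68)]
dauber [([0.668, -0.156, 0.173], 0.92), ([0.673, -0.052, 0.153], 0.73)]
shoehorn [([0.678, 0.029, 0.167], 0.97)]
bubble []
pad_left [([0.592, -0.034, 0.195], 0.73)]
pad_right [([0.591, -0.037, 0.193], 0.96)]
foot_knob_grip [([0.681, -0.405, 0.08], 0.67), ([0.485, -0.208, 0.18], 0.5), ([0.441, -0.402, 0.029], 0.48)]
shelf_top [([0.677, -0.056, 0.156], 0.93)]
```

View pics/top0.png

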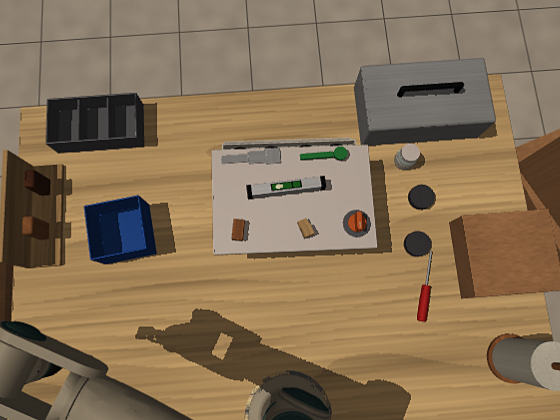

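View pics/scene0.png

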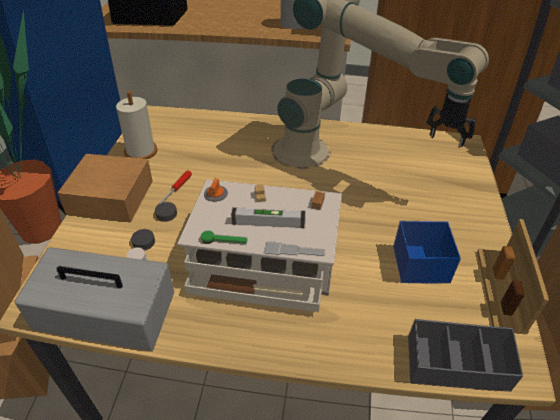

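The top view shows the brown offcut at (239,229), the pale one at (306,228), the knob at (357,222), the level at (286,188) and the bin at (122,230). Next I'll measure poses.

Run:
```python
from h import *
p=cap('top'); W=cloud(p); im=p['img'].astype(int)
hsv=cv2.cvtColor(p['img'],cv2.COLOR_RGB2HSV)
cv2.imwrite('pics/z1.png',cv2.resize(cv2.cvtColor(p['img'][140:265,205:385],cv2.COLOR_RGB2BGR),None,fx=4.4,fy=4.4,interpolation=cv2.INTER_NEAREST))
# shelf plane
sh=W[150:248,214:374].reshape(-1,3); ok=np.isfinite(sh).all(1)&(abs(sh[:,2]-.16)<.012); q=sh[ok]
for _ in range(3):
    A=np.c_[q[:,:2],np.ones(len(q))];c=np.linalg.lstsq(A,q[:,2],rcond=None)[0];r=q[:,2]-A@c;q=q[abs(r)<.003]
print('plane',c,np.degrees(c[:2]),r.std())
for n,(u0,u1,v0,v1) in dict(a=(225,255,212,248),b=(290,325,212,245),knob=(338,376,204,242),level=(240,332,170,205),bin=(80,160,190,270)).items():
    w=W[v0:v1,u0:u1]; h=w[...,2]-(w[...,:2]@c[:2]+c[2])
    thr={'a':.012,'b':.007,'knob':.028,'level':.025,'bin':-.06}[n]
    m=np.isfinite(h)&(h>thr); pts=w[m]
    rect=cv2.minAreaRect((pts[:,:2]*1000).astype(np.float32))
    print(n,m.sum(),'h',np.round(np.percentile(h[m],[5,50,95]),4),'med',np.round(np.median(pts,0),4),'rect',np.round(rect[0],1),np.round(rect[1],1),round(rect[2],1))
    if n in 'ab':
        print(np.round(cv2.boxPoints(rect),1).tolist())
    if n=='b':
        k=pts[h[m]>.02];r2=cv2.minAreaRect((k[:,:2]*1000).astype(np.float32));print('high',np.round(r2[0],1),np.round(r2[1],1),r2[2])
```

```text
plane [0.00290599 0.02224202 0.15764691] [0.16650082 1.27437402] 0.0015077299510124
a 241 h [0.0182 0.0238 0.0276] med [0.4802 0.0918 0.1849] rect [481.1  92.2] [28.3 53.2] 80.9
[[452.6000061035156, 82.5], [505.20001220703125, 74.0], [509.6000061035156, 102.0], [457.1000061035156, 110.4000015258789]]
b 202 h [0.0103 0.0254 0.031 ] med [ 0.4705 -0.0778  0.1824] rect [469.7 -72.9] [49.6 39.6] 19.8
[[439.70001220703125, -62.599998474121094], [453.1000061035156, -99.9000015258789], [499.79998779296875, -83.0999984741211], [486.3999938964844, -45.79999923706055]]
high [465.2 -81.7] [28.1 26.7] 17.911788940429688
knob 118 h [0.032  0.0423 0.0473] med [ 0.476  -0.2108  0.1966] rect [ 477.5 -212. ] [14.9 44.8] 87.5
level 953 h [0.0307 0.0395 0.0437] med [ 0.5786 -0.0367  0.198 ] rect [581.  -37.5] [ 30.4 200.8] 3.3
bin 266 h [-0.0597 -0.0577 -0.0536] med [0.518  0.3962 0.1108] rect [526.2 423.5] [151.  150.4] 7.0
```

View pics/z1.png

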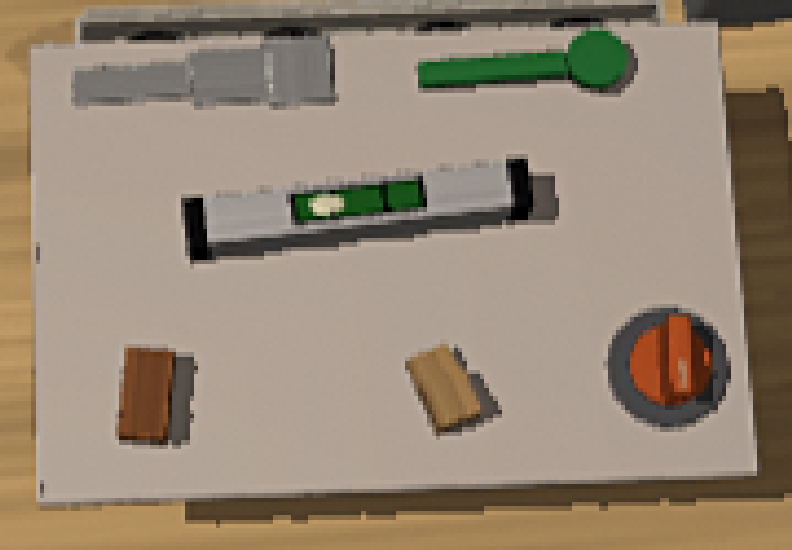

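```bash
cat > m.py <<'E'
from h import *
def rect(p,mask,z):
    # intersect mask pixels' contours with plane z
    Rm=cv2.Rodrigues(np.array(p['rvec'],float))[0]; C=-Rm.T@np.ravel(p['tvec'])
    ys,xs=np.nonzero(mask); d=pix2cam(p,np.c_[xs,ys],np.ones(len(xs)))@Rm
    t=(z-C[2])/d[:,2]; P=C+d*t[:,None]
    r=cv2.minAreaRect((P[:,:2]*1000).astype(np.float32)); return r,P
E
python3 - <<'E'
from m import *
pl=np.array([.0029,.0222,.15765])
for c in('top','scene'):
    p=cap(c); W=cloud(p)
    for n,thr,x0,x1,y0,y1 in [('a',.018,.44,.53,.05,.14),('b',.02,.43,.53,-.12,-.03),('b_low',.007,.43,.53,-.12,-.03),('knob',.032,.43,.52,-.26,-.16),('level',.03,.54,.64,-.16,.09)]:
        h=W[...,2]-(W[...,:2]@pl[:2]+pl[2])
        m=(W[...,0]>x0)&(W[...,0]<x1)&(W[...,1]>y0)&(W[...,1]<y1)&(h>thr)&(h<.055)
        if n[0] in'ab':
            col=p['img'].astype(int); m&=(col[...,0]-col[...,2]>35)
        pts=W[m]; r=cv2.minAreaRect((pts[:,:2]*1000).astype(np.float32))
        print(c,n,m.sum(),'med',np.round(np.median(pts,0),4),np.round(np.median(h[m]),4),'rect',np.round(r[0],1),np.round(r[1],1),round(r[2],1))
    # knob disc base
    for n in ('offcut_a',):
        for k in optics.masks_of(p,n):
            ys,xs=np.nonzero(k['region']); r,P=rect(p,k['region'],.183); print(n,round(k['conf'],2),len(xs),np.round(r[0],1),np.round(r[1],1),round(r[2],1))
E
```

```text
top a 227 med [0.4814 0.092  0.1851] 0.024 rect [481.7  92.2] [27.8 51.9] 80.7
top b 120 med [ 0.4651 -0.0808  0.1846] 0.0276 rect [465.1 -81.5] [28.2 26.4] 19.3
top b_low 193 med [ 0.4719 -0.0774  0.1828] 0.0256 rect [473.6 -78.1] [46.6 26.7] 20.2
top knob 108 med [ 0.4776 -0.2111  0.1972] 0.0429 rect [ 477.3 -212.4] [14.8 44.2] 85.9
top level 909 med [ 0.5794 -0.037   0.198 ] 0.0394 rect [580.9 -37.6] [ 30.2 201. ] 3.1
offcut_a 0.75 212 [479.7  92.1] [27.6 50.9] 85.5
offcut_a 0.61 224 [470.6 -77.6] [47.8 31.7] 21.0
scene a 138 med [0.4861 0.0905 0.1869] 0.0258 rect [481.2  90.7] [27.6 58.2] 81.5
scene b 82 med [ 0.4692 -0.0803  0.1863] 0.0292 rect [465.5 -80.5] [34.2 25.7] 18.9
scene b_low 150 med [ 0.4782 -0.0773  0.18  ] 0.0227 rect [473.1 -77.8] [50.4 26.1] 18.2
scene knob 76 med [ 0.4847 -0.2104  0.1991] 0.0447 rect [ 479.5 -211.8] [15.1 47. ] 84.2
scene level 721 med [ 0.5864 -0.0355  0.1996] 0.0411 rect [580.8 -36.8] [ 34.2 201.1] 3.3
offcut_a 0.63 153 [482.6 -76.9] [76.6 27.8] 12.9
offcut_a 0.6 194 [488.   89.8] [75.8 34.4] 3.9
offcut_a 0.55 186 [ 478.9 -204.8] [44.3 80.8] 84.7
```

```bash
cat > d.py <<'E'
from h import *
import sys
# usage: d.py x y z yaw  -> delta row from current pose
def delta(x,y,z,yaw):
    s=robot.sense(); Rc=R.from_quat(s['eef_rot']); Rt=R.from_euler('z',yaw,degrees=True)*R.from_euler('x',180,degrees=True)
    d=Rc.inv().apply(np.array([x,y,z])-s['tool_pos'])*100
    rv=(Rc.inv()*Rt).as_rotvec(degrees=True)
    n=max(np.linalg.norm(d)/6.25,np.linalg.norm(rv)/10.7)
    print([x,y,z,yaw],np.round(np.r_[d,rv],2).tolist(),'rows>=%.1f'%n)
if __name__=='__main__':
    s=robot.sense();print('t',round(s['t'],2),np.round(s['tool_pos'],4),'F',np.round(s['wrist_force'],1),'w',round(s['gripper_width'],3),'q',np.round(s['joint_positions'],2))
    for a in sys.argv[1:]: delta(*map(float,a.split(',')))
E
python3 d.py .35,.28,.27,73 .4815,.092,.27,80.7 .4815,.092,.165,80.7
```

```text
t 1.65 [0.2178 0.4777 0.1942] F [ 0.   0.1 -0.3] w 0.997 q [ 1.07  0.05  1.4   0.    1.69 -0.07]
[0.35, 0.28, 0.27, 73.0] [-12.51, 20.23, -7.58, -0.0, -0.01, -7.51] rows>=4.0
[0.4815, 0.092, 0.27, 80.7] [-24.16, 40.0, -7.58, 0.0, -0.01, -15.21] rows>=7.6
[0.4815, 0.092, 0.165, 80.7] [-24.16, 40.0, 2.92, 0.0, -0.01, -15.21] rows>=7.5
```

Call:
{"op": "drive_tool", "data": {"deltas": [[-12.5, 20.2, -7.6, 0, 0, -7.5], [-12.5, 20.2, -7.6, 0, 0, -7.5], [-12.5, 20.2, -7.6, 0, 0, -7.5], [-24.2, 40, -7.6, 0, 0, -15.2], [-24.2, 40, -7.6, 0, 0, -15.2], [-24.2, 40, -7.6, 0, 0, -15.2], [-24.2, 40, -7.6, 0, 0, -15.2], [-24.2, 40, -7.6, 0, 0, -15.2], [-24.2, 40, -7.6, 0, 0, -15.2], [-24.2, 40, -2.6, 0, 0, -15.2], [-24.2, 40, 0.4, 0, 0, -15.2], [-24.2, 40, 0.4, 0, 0, -15.2]], "fingers": -1}}

```text
t: 3.15
tool_pos: [0.4797, 0.0922, 0.188]
eef_rot: [0.762, 0.648, -0.002, -0.001]
wrist_force: [0.1, -0.4, 0.1]
gripper_width: 1.005
```

```bash
python3 d.py .4815,.092,.1645,80.7
```

```text
t 3.15 [0.4797 0.0922 0.188 ] F [ 0.1 -0.4  0.1] w 1.005 q [ 0.11 -0.05  1.51  0.    1.68 -1.3 ]
[0.4815, 0.092, 0.1645, 80.7] [0.01, 0.2, 2.35, -0.28, 0.06, 0.05] rows>=0.4
```

Call:
{"op": "drive_tool", "data": {"deltas": [[0, 0.2, 1.2, -0.3, 0, 0], [0, 0.2, 2.3, -0.3, 0, 0], [0, 0.2, 2.3, -0.3, 0, 0]]}}

```text
t: 3.52
tool_pos: [0.4812, 0.092, 0.1644]
eef_rot: [0.762, 0.648, -0.001, 0.0]
wrist_force: [0.1, 0.0, -0.3]
gripper_width: 1.003
```

Call:
{"op": "drive_tool", "data": {"deltas": [[0, 0, 0, 0, 0, 0], [0, 0, 0, 0, 0, 0], [0, 0, 0, 0, 0, 0], [0, 0, 0, 0, 0, 0], [0, 0, 0, 0, 0, 0], [0, 0, 0, 0, 0, 0]], "fingers": 1, "newtons": 40}}

```text
t: 4.28
tool_pos: [0.4812, 0.092, 0.1644]
eef_rot: [0.762, 0.648, -0.001, 0.0]
wrist_force: [-0.9, -0.2, 0.1]
gripper_width: -0.004
```

```bash
python3 d.py .4815,.092,.27,80.7 .526,.4235,.27,80.7 .526,.4235,.16,80.7; python3 -c "
from h import *
cap('scene','s1.png')"
```

```text
t 4.28 [0.4812 0.092  0.1644] F [-0.9 -0.2  0.1] w -0.004 q [ 0.11 -0.04  1.55 -0.    1.63 -1.3 ]
[0.4815, 0.092, 0.27, 80.7] [-0.01, 0.02, -10.56, -0.03, 0.08, 0.06] rows>=1.7
[0.526, 0.4235, 0.27, 80.7] [33.43, -0.91, -10.6, -0.03, 0.08, 0.06] rows>=5.6
[0.526, 0.4235, 0.16, 80.7] [33.44, -0.91, 0.4, -0.03, 0.08, 0.06] rows>=5.4
```

Shut completely: it missed. I'll look.

```bash
python3 -c "
from h import *
p=cap('scene');a=p['img'][150:260,170:370]
q=cap('top');b=q['img'][140:265,205:385]
f=lambda i,k:cv2.cvtColor(cv2.resize(i,(780,k),interpolation=2),cv2.COLOR_RGB2BGR)
cv2.imwrite('pics/s2.png',f(a,430));cv2.imwrite('pics/t2.png',f(b,540))
"
```

```text
(no output)
```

View pics/s2.png

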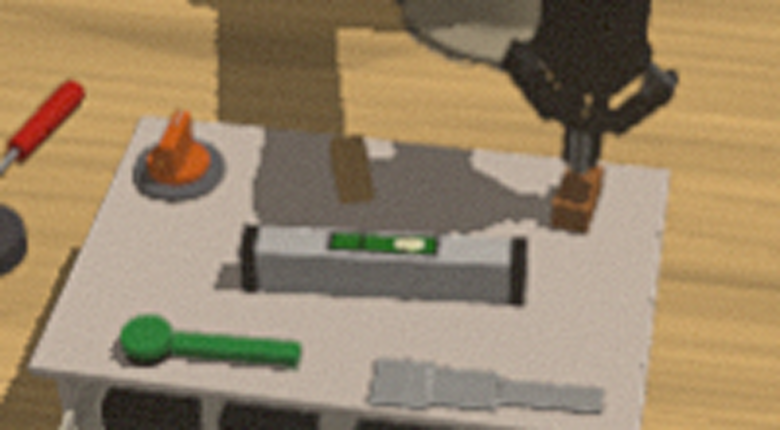

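View pics/t2.png

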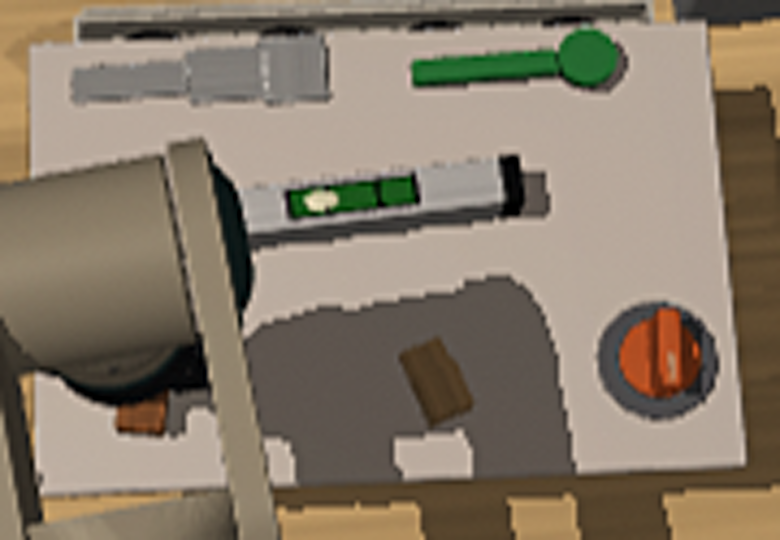

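Run:
```python
from m import *
p=cap('scene');W=cloud(p);im=p['img'].astype(int)
m=(abs(W[...,0]-.48)<.07)&(abs(W[...,1]-.092)<.05)&(W[...,2]>.163)&(W[...,2]<.27)
br=(im[...,0]-im[...,2]>35)
for nm,k in(('brown',m&br),('dark',m&~br&(im.sum(2)<300))):
    P=W[k];print(nm,len(P))
    for z in np.arange(.16,.25,.008):
        q=P[(P[:,2]>=z)&(P[:,2]<z+.008)]
        if len(q): print(round(z,3),len(q),np.round(q.min(0),3),np.round(np.median(q,0),3),np.round(q.max(0),3))
```

```text
brown 206
0.16 27 [0.424 0.047 0.163] [0.453 0.107 0.165] [0.531 0.14  0.168]
0.168 22 [0.434 0.077 0.168] [0.505 0.095 0.171] [0.51  0.113 0.176]
0.176 33 [0.468 0.073 0.176] [0.504 0.091 0.18 ] [0.511 0.106 0.184]
0.184 95 [0.456 0.076 0.184] [0.485 0.092 0.187] [0.51  0.108 0.192]
0.2 1 [0.49  0.085 0.208] [0.49  0.085 0.208] [0.49  0.085 0.208]
0.216 4 [0.481 0.076 0.217] [0.485 0.078 0.22 ] [0.486 0.079 0.221]
0.224 3 [0.479 0.077 0.23 ] [0.483 0.078 0.23 ] [0.487 0.078 0.23 ]
0.232 1 [0.483 0.077 0.238] [0.483 0.077 0.238] [0.483 0.077 0.238]
0.24 3 [0.483 0.071 0.244] [0.483 0.074 0.246] [0.489 0.077 0.247]
0.248 5 [0.485 0.057 0.248] [0.486 0.063 0.253] [0.493 0.124 0.255]
dark 295
0.16 22 [0.477 0.047 0.163] [0.494 0.07  0.164] [0.51  0.098 0.167]
0.168 1 [0.503 0.075 0.173] [0.503 0.075 0.173] [0.503 0.075 0.173]
0.176 2 [0.503 0.074 0.178] [0.504 0.074 0.179] [0.505 0.074 0.18 ]
0.184 5 [0.468 0.073 0.185] [0.488 0.076 0.187] [0.499 0.096 0.191]
0.2 1 [0.487 0.091 0.206] [0.487 0.091 0.206] [0.487 0.091 0.206]
0.208 17 [0.478 0.079 0.208] [0.488 0.091 0.212] [0.493 0.102 0.216]
0.216 18 [0.48  0.081 0.216] [0.488 0.09  0.22 ] [0.493 0.104 0.224]
0.224 20 [0.483 0.081 0.224] [0.488 0.093 0.229] [0.496 0.103 0.231]
0.232 20 [0.47  0.08  0.232] [0.489 0.091 0.237] [0.492 0.103 0.24 ]
0.24 20 [0.473 0.074 0.241] [0.489 0.09  0.244] [0.493 0.108 0.248]
0.248 47 [0.467 0.063 0.248] [0.49  0.088 0.253] [0.498 0.119 0.256]
```

Run:
```python
from m import *
p=cap('scene');W=cloud(p)
print(w2pix(p,[[.4812,.092,.1644],[.4812,.092,.204],[.4812,.092,.24]]))
u=int(w2pix(p,[[.4812,.092,.204]])[0,0])
for v in range(170,212): print(v,[(p['img'][v,x].tolist(),np.round(W[v,x],3).tolist()) for x in (u-2,u+2)])
```

```text
[[317.48420162 202.71836511]
 [318.44858419 192.29871681]
 [319.35314218 182.46606594]]
170 [([44, 40, 29], [0.496, 0.08, 0.294]), ([49, 45, 35], [0.49, 0.091, 0.291])]
171 [([51, 44, 35], [0.491, 0.08, 0.287]), ([48, 42, 29], [0.489, 0.091, 0.286])]
172 [([42, 38, 32], [0.497, 0.081, 0.288]), ([43, 36, 26], [0.493, 0.091, 0.286])]
173 [([46, 40, 33], [0.491, 0.081, 0.28]), ([54, 41, 31], [0.49, 0.092, 0.28])]
174 [([52, 49, 34], [0.493, 0.081, 0.278]), ([103, 85, 58], [0.136, 0.086, 0.002])]
175 [([48, 46, 32], [0.496, 0.081, 0.277]), ([136, 110, 75], [0.141, 0.086, 0.001])]
176 [([51, 41, 35], [0.496, 0.082, 0.274]), ([102, 83, 57], [0.498, 0.092, 0.276])]
177 [([46, 40, 33], [0.487, 0.082, 0.263]), ([74, 64, 46], [0.494, 0.093, 0.269])]
178 [([46, 38, 28], [0.49, 0.082, 0.261]), ([88, 75, 52], [0.493, 0.093, 0.265])]
179 [([46, 41, 32], [0.489, 0.082, 0.258]), ([77, 68, 49], [0.492, 0.093, 0.261])]
180 [([47, 39, 33], [0.492, 0.082, 0.256]), ([54, 46, 37], [0.493, 0.093, 0.258])]
181 [([51, 46, 39], [0.489, 0.083, 0.251]), ([51, 41, 38], [0.495, 0.094, 0.256])]
182 [([49, 44, 37],
[... 1780 characters left out ...]
88, 49], [0.507, 0.1, 0.187])]
204 [([86, 64, 46], [0.503, 0.088, 0.178]), ([111, 74, 44], [0.508, 0.1, 0.184])]
205 [([84, 63, 44], [0.507, 0.089, 0.178]), ([96, 68, 43], [0.507, 0.1, 0.18])]
206 [([82, 62, 39], [0.508, 0.089, 0.175]), ([93, 69, 39], [0.506, 0.1, 0.175])]
207 [([79, 56, 35], [0.506, 0.089, 0.169]), ([105, 78, 55], [0.502, 0.101, 0.167])]
208 [([82, 58, 40], [0.505, 0.09, 0.165]), ([112, 86, 66], [0.503, 0.101, 0.164])]
209 [([105, 98, 82], [0.508, 0.09, 0.163]), ([130, 108, 92], [0.508, 0.101, 0.165])]
210 [([167, 153, 140], [0.511, 0.09, 0.162]), ([175, 158, 144], [0.51, 0.102, 0.163])]
211 [([195, 179, 162], [0.514, 0.09, 0.161]), ([190, 177, 158], [0.516, 0.102, 0.164])]
```

Depth shows the shut fingertips at z≈0.207, hovering about 20 mm above the block (top 0.185), while the reported TCP says 0.164. That's a height disagreement of about 42 mm. I'll open the fingers, go down 20 mm and recheck with the camera before trusting either.

Call:
{"op": "drive_tool", "data": {"deltas": [[0, 0, 0, 0, 0, 0], [0, 0, 0, 0, 0, 0], [0, 0, 0, 0, 0, 0], [0, 0, 0, 0, 0, 0], [0, 0, 1, 0, 0, 0], [0, 0, 2, 0, 0, 0], [0, 0, 2, 0, 0, 0]], "fingers": -1}}

```text
t: 5.4
tool_pos: [0.4804, 0.0919, 0.1429]
eef_rot: [0.762, 0.648, -0.002, -0.001]
wrist_force: [-0.5, -1.0, 0.2]
gripper_width: 1.003
```

Run:
```python
from m import *
s=robot.sense();print(s['tool_pos'],s['wrist_force'],s['gripper_width'])
p=cap('scene');W=cloud(p);im=p['img'].astype(int)
cv2.imwrite('pics/s3.png',cv2.cvtColor(cv2.resize(p['img'][140:230,270:370],(800,720)[:2],interpolation=2)[:600],cv2.COLOR_RGB2BGR))
# dark finger points by y
m=(abs(W[...,0]-.482)<.03)&(abs(W[...,1]-.092)<.075)&(W[...,2]>.165)&(W[...,2]<.30)&(im.max(2)-im.min(2)<25)&(im.sum(2)<330)
P=W[m]
for y in np.arange(.02,.17,.01):
    q=P[(P[:,1]>=y)&(P[:,1]<y+.01)]
    if len(q): print(round(y,2),len(q),'zmin',np.round(np.sort(q[:,2])[:4],3))
```

```text
[0.4804396  0.09185139 0.14286906] [-0.51563664 -0.97414481  0.23877898] 1.0029865692609545
0.02 54 zmin [0.166 0.238 0.244 0.245]
0.03 61 zmin [0.166 0.201 0.208 0.213]
0.04 82 zmin [0.165 0.166 0.167 0.197]
0.05 44 zmin [0.25  0.254 0.258 0.258]
0.06 41 zmin [0.165 0.166 0.166 0.264]
0.07 38 zmin [0.166 0.185 0.189 0.259]
0.08 33 zmin [0.26  0.261 0.261 0.262]
0.09 35 zmin [0.258 0.259 0.261 0.262]
0.1 42 zmin [0.166 0.256 0.258 0.259]
0.11 44 zmin [0.166 0.167 0.259 0.262]
0.12 55 zmin [0.166 0.166 0.25  0.252]
0.13 74 zmin [0.2   0.201 0.201 0.205]
0.14 63 zmin [0.206 0.206 0.209 0.209]
0.15 70 zmin [0.238 0.24  0.244 0.245]
0.16 12 zmin [0.248 0.25  0.25  0.251]
```

View pics/s3.png

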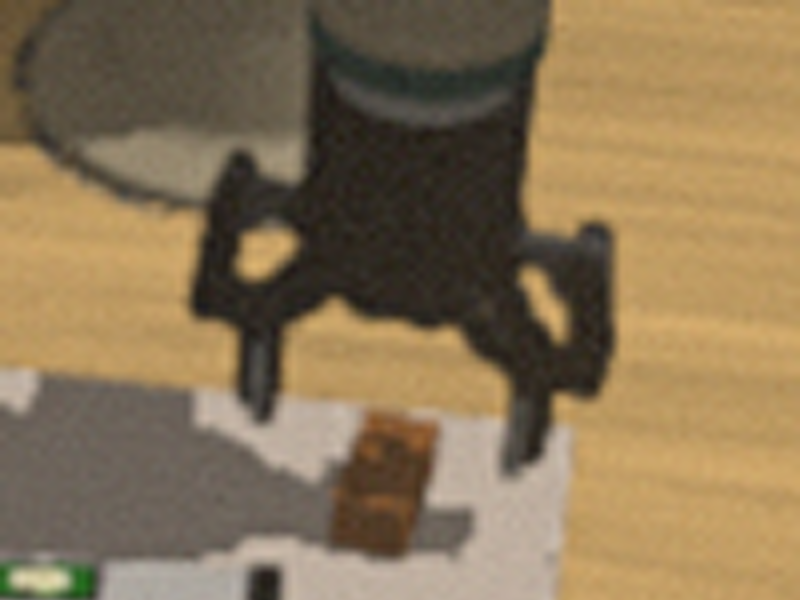

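The open tips read ≈0.199, which means shut tips at ≈0.186 against 0.143 reported. The offset is consistent: true tip z is about reported + 43 mm. I'll go down with that offset applied, watching the force.

Call:
{"op": "drive_tool", "data": {"deltas": [[0, 0, 0.7, 0, 0, 0], [0, 0.05, 1.4, 0, 0, 0], [0, 0.1, 1.9, 0, 0, 0], [0, 0.1, 1.9, 0, 0, 0]]}}

```text
t: 5.95
tool_pos: [0.4815, 0.0917, 0.1241]
eef_rot: [0.762, 0.648, -0.002, -0.0]
wrist_force: [-0.7, -0.7, 0.5]
gripper_width: 1.004
```

Call:
{"op": "drive_tool", "data": {"deltas": [[0, 0, 0, 0, 0, 0], [0, 0, 0, 0, 0, 0], [0, 0, 0, 0, 0, 0], [0, 0, 0, 0, 0, 0], [0, 0, 0, 0, 0, 0]], "fingers": 1, "newtons": 40}}

```text
t: 6.58
tool_pos: [0.4817, 0.0917, 0.1245]
eef_rot: [0.762, 0.648, -0.001, -0.0]
wrist_force: [-1.5, -1.3, 3.5]
gripper_width: 0.319
```

```bash
python3 d.py .4815,.092,.24,80.7 .526,.4235,.24,80.7 .526,.4235,.12,80.7
```

```text
t 6.58 [0.4817 0.0917 0.1245] F [-1.5 -1.3  3.5] w 0.319 q [ 0.11 -0.01  1.6  -0.    1.55 -1.3 ]
[0.4815, 0.092, 0.24, 80.7] [0.01, -0.05, -11.55, -0.13, 0.11, 0.05] rows>=1.8
[0.526, 0.4235, 0.24, 80.7] [33.44, -0.99, -11.61, -0.13, 0.11, 0.05] rows>=5.7
[0.526, 0.4235, 0.12, 80.7] [33.46, -0.96, 0.39, -0.13, 0.11, 0.05] rows>=5.4
```

Call:
{"op": "drive_tool", "data": {"deltas": [[0, 0, -6, 0, 0, 0], [0, 0, -11.6, 0, 0, 0], [0, 0, -11.6, 0, 0, 0], [17, -0.5, -11.6, 0, 0, -8], [33.4, -1, -11.6, 0, 0, -16], [33.4, -1, -11.6, 0, 0, -16], [33.4, -1, -11.6, 0, 0, -16], [33.4, -1, -11.6, 0, 0, -16], [33.4, -1, -11.6, 0, 0, -16], [33.4, -1, -11.6, 0, 0, -16]]}}

```text
t: 7.82
tool_pos: [0.5251, 0.4242, 0.2372]
eef_rot: [0.663, 0.748, -0.003, -0.001]
wrist_force: [-0.2, 0.1, -0.5]
gripper_width: 0.316
```

```bash
python3 d.py .526,.4235,.05,97; python3 -c "
from h import *
p=cap('scene','s4.png')"
```

```text
t 7.83 [0.5251 0.4242 0.2372] F [-0.2  0.1 -0.5] w 0.316 q [ 0.62  0.5   0.78  0.    1.87 -1.07]
[0.526, 0.4235, 0.05, 97.0] [-0.03, 0.19, 18.72, -0.33, 0.16, -0.12] rows>=3.0
```

View pics/s4.png

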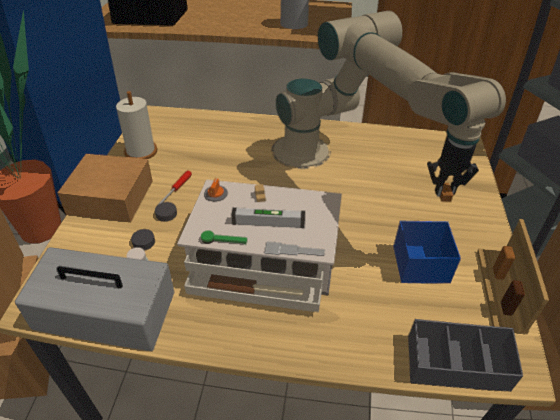

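The gripper holds the brown block at (446,192), above the bin. I'll check its xy from depth.

Run:
```python
from h import *
for c in('scene','top'):
    p=cap(c);W=cloud(p);im=p['img'].astype(int)
    u,v=w2pix(p,[[.525,.424,.29]])[0];print(c,u,v)
    m=(abs(W[...,0]-.525)<.08)&(abs(W[...,1]-.424)<.08)&(W[...,2]>.2)&(W[...,2]<.33)
    b=m&(im[...,0]-im[...,2]>40)
    print(b.sum(),np.round(np.median(W[b],0),3),'all zmin',np.round(np.sort(W[m][:,2])[:5],3), np.round(W[m].min(0),3),np.round(W[m].max(0),3))
p=cap('scene');W=cloud(p)
m=optics.masks_of(p,'bin')[0]['region'];print(np.round(np.nanpercentile(W[m],[2,50,98],axis=0),3))
```

```text
scene 444.6275825430273 190.93637021926708
198 [0.544 0.425 0.298] all zmin [0.275 0.275 0.275 0.276 0.276] [0.498 0.376 0.275] [0.554 0.468 0.33 ]
top 88.42546569619188 213.36234173290003
12 [0.512 0.44  0.303] all zmin [0.289 0.295 0.297 0.297 0.297] [0.508 0.426 0.289] [0.525 0.463 0.324]
[[0.446 0.342 0.002]
 [0.515 0.429 0.059]
 [0.609 0.502 0.112]]
```

Call:
{"op": "drive_tool", "data": {"deltas": [[0, 0.2, 6, 0, 0, 0], [0, 0.2, 12, 0, 0, 0], [0, 0.2, 18, 0, 0, 0], [0, 0.2, 18, 0, 0, 0], [0, 0.2, 18, 0, 0, 0]]}}

```text
t: 8.7
tool_pos: [0.5292, 0.4224, 0.0641]
eef_rot: [0.665, 0.747, 0.001, 0.0]
wrist_force: [0.6, 0.6, 0.4]
gripper_width: 0.325
```

Call:
{"op": "drive_tool", "data": {"deltas": [[0, 0, 0, 0, 0, 0], [0, 0, 0, 0, 0, 0], [0, 0, 0, 0, 0, 0], [0, 0, 0, 0, 0, 0]], "fingers": -0.1}}

```text
t: 9.2
tool_pos: [0.5291, 0.4224, 0.0643]
eef_rot: [0.665, 0.747, 0.001, 0.0]
wrist_force: [-1.0, 0.3, -0.1]
gripper_width: 0.549
```

```bash
python3 d.py .526,.4235,.24,97  .465,-.081,.22,109 .465,-.081,.119,109
```

```text
t 9.2 [0.5291 0.4224 0.0643] F [-1.   0.3 -0.1] w 0.549 q [ 0.62  0.55  1.06  0.    1.53 -1.07]
[0.526, 0.4235, 0.24, 97.0] [0.16, -0.27, -17.57, 0.11, -0.07, -0.36] rows>=2.8
[0.465, -0.081, 0.22, 109.0] [-49.24, -12.17, -15.66, 0.12, -0.06, -12.36] rows>=8.5
[0.465, -0.081, 0.119, 109.0] [-49.26, -12.19, -5.56, 0.12, -0.06, -12.36] rows>=8.2
```

Call:
{"op": "drive_tool", "data": {"deltas": [[0, 0, -6, 0, 0, 0], [0, 0, -12, 0, 0, 0], [0, 0, -17, 0, 0, 0], [0, 0, -17, 0, 0, 0], [-49.2, -12.2, -15.7, 0, 0, -12.4], [-49.2, -12.2, -15.7, 0, 0, -12.4], [-49.2, -12.2, -15.7, 0, 0, -12.4], [-49.2, -12.2, -15.7, 0, 0, -12.4], [-49.2, -12.2, -15.7, 0, 0, -12.4], [-49.2, -12.2, -15.7, 0, 0, -12.4], [-49.2, -12.2, -15.7, 0, 0, -12.4], [-49.2, -12.2, -15.7, 0, 0, -12.4], [-49.2, -12.2, -15.7, 0, 0, -12.4], [-49.2, -12.2, -15.7, 0, 0, -12.4]], "fingers": -1}}

```text
t: 10.95
tool_pos: [0.4643, -0.0806, 0.2197]
eef_rot: [0.581, 0.814, 0.001, -0.0]
wrist_force: [-0.7, 1.4, -0.3]
gripper_width: 0.999
```

```bash
python3 d.py .465,-.081,.123,109
python3 - <<'E'
from h import *
p=cap('scene','s5.png')
W=cloud(p);im=p['img'].astype(int)
h=W[...,2]-(W[...,:2]@[.0029,.0222]+.15765)
m=(abs(W[...,0]-.47)<.05)&(abs(W[...,1]+.08)<.05)&(h>.02)&(h<.035)&(im[...,0]-im[...,2]>35)
r=cv2.minAreaRect((W[m][:,:2]*1000).astype(np.float32));print(m.sum(),r)
m=(abs(W[...,0]-.53)<.1)&(abs(W[...,1]-.42)<.1)&(im[...,0]-im[...,2]>30)&(W[...,2]<.1)&(W[...,2]>.004)
print(m.sum(),np.round(np.median(W[m],0),3))
E
```

```text
t 10.95 [ 0.4643 -0.0806  0.2197] F [-0.7  1.4 -0.3] w 0.999 q [-0.25 -0.11  1.51  0.    1.74 -2.15]
[0.465, -0.081, 0.123, 109.0] [-0.08, 0.04, 9.67, 0.07, -0.11, -0.02] rows>=1.5
79 ((468.55413818359375, -79.2962417602539), (48.011051177978516, 26.116992950439453), 18.74622917175293)
150 [0.591 0.413 0.006]
```

View pics/s5.png

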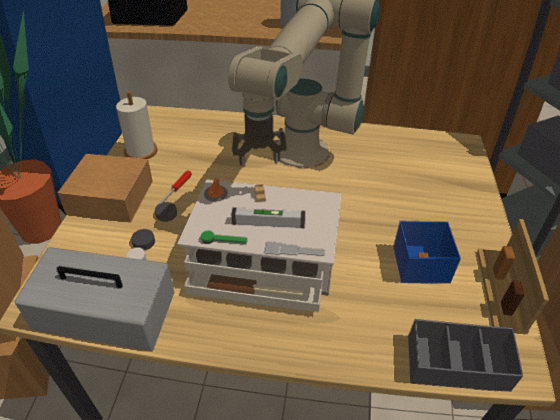

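The brown block is in the bin at (424,256). The gripper is above the pale block, which is at (260,192).

Call:
{"op": "drive_tool", "data": {"deltas": [[-0.1, 0, 5, 0, 0, 0], [-0.1, 0, 8, 0, 0, 0], [-0.1, 0, 9.6, 0, 0, 0], [-0.1, 0, 9.6, 0, 0, 0], [-0.1, 0, 9.6, 0, 0, 0]]}}

```text
t: 11.62
tool_pos: [0.4659, -0.0804, 0.1254]
eef_rot: [0.58, 0.815, 0.002, 0.001]
wrist_force: [0.1, 0.5, -0.2]
gripper_width: 1.004
```

Call:
{"op": "drive_tool", "data": {"deltas": [[0, 0, 0, 0, 0, 0], [0, 0, 0, 0, 0, 0], [0, 0, 0, 0, 0, 0], [0, 0, 0, 0, 0, 0], [0, 0, 0, 0, 0, 0]], "fingers": 1, "newtons": 40}}

```text
t: 12.25
tool_pos: [0.466, -0.0805, 0.1258]
eef_rot: [0.58, 0.815, 0.002, 0.001]
wrist_force: [-0.9, 0.4, 2.9]
gripper_width: 0.289
```

```bash
python3 d.py .465,-.081,.24,109 .526,.4235,.24,97 .526,.4235,.06,97
```

```text
t 12.25 [ 0.466  -0.0805  0.1258] F [-0.9  0.4  2.9] w 0.289 q [-0.25 -0.07  1.66  0.    1.55 -2.16]
[0.465, -0.081, 0.24, 109.0] [-0.01, -0.06, -11.42, 0.23, -0.0, 0.1] rows>=1.8
[0.526, 0.4235, 0.24, 97.0] [45.66, 22.21, -11.33, 0.23, -0.03, 12.1] rows>=8.3
[0.526, 0.4235, 0.06, 97.0] [45.66, 22.14, 6.67, 0.23, -0.03, 12.1] rows>=8.2
```

Call:
{"op": "drive_tool", "data": {"deltas": [[0, 0, -6, 0, 0, 0], [0, 0, -11.4, 0, 0, 0], [0, 0, -11.4, 0, 0, 0], [45.7, 22.2, -11.3, 0, 0, 12.1], [45.7, 22.2, -11.3, 0, 0, 12.1], [45.7, 22.2, -11.3, 0, 0, 12.1], [45.7, 22.2, -11.3, 0, 0, 12.1], [45.7, 22.2, -11.3, 0, 0, 12.1], [45.7, 22.2, -11.3, 0, 0, 12.1], [45.7, 22.2, -11.3, 0, 0, 12.1], [45.7, 22.2, -11.3, 0, 0, 12.1], [45.7, 22.2, -11.3, 0, 0, 12.1], [45.7, 22.2, -11.3, 0, 0, 12.1], [45.7, 22.2, -5, 0, 0, 12.1], [45.7, 22.2, 1, 0, 0, 12.1], [45.7, 22.2, 5.5, 0, 0, 12.1], [45.7, 22.2, 5.5, 0, 0, 12.1], [45.7, 22.2, 5.5, 0, 0, 12.1]]}}

```text
t: 14.5
tool_pos: [0.5276, 0.424, 0.0747]
eef_rot: [0.663, 0.749, 0.004, 0.001]
wrist_force: [0.1, 1.3, 1.1]
gripper_width: 0.292
```

Call:
{"op": "drive_tool", "data": {"deltas": [[0, 0, 0, 0, 0, 0], [0, 0, 0, 0, 0, 0], [0, 0, 0, 0, 0, 0], [0, 0, 0, 0, 0, 0]], "fingers": -0.1}}

```text
t: 15.0
tool_pos: [0.5276, 0.424, 0.0748]
eef_rot: [0.663, 0.749, 0.004, 0.001]
wrist_force: [0.2, 0.0, 0.8]
gripper_width: 0.556
```

```bash
python3 d.py .526,.4235,.24,97 .4775,-.212,.24,86
```

```text
t 15.0 [0.5276 0.424  0.0748] F [0.2 0.  0.8] w 0.556 q [ 0.62  0.53  1.06 -0.    1.54 -1.07]
[0.526, 0.4235, 0.24, 97.0] [0.01, -0.05, -16.52, 0.42, -0.15, -0.04] rows>=2.6
[0.4775, -0.212, 0.24, 86.0] [-62.48, -12.56, -16.78, 0.41, -0.19, 10.96] rows>=10.5
```

Call:
{"op": "drive_tool", "data": {"deltas": [[0, 0, -6, 0, 0, 0], [0, 0, -12, 0, 0, 0], [0, 0, -16.5, 0.4, 0, 0], [0, 0, -16.5, 0.4, 0, 0], [-62.5, -12.6, -16.8, 0.4, -0.2, 11], [-62.5, -12.6, -16.8, 0.4, -0.2, 11], [-62.5, -12.6, -16.8, 0.4, -0.2, 11], [-62.5, -12.6, -16.8, 0.4, -0.2, 11], [-62.5, -12.6, -16.8, 0.4, -0.2, 11], [-62.5, -12.6, -16.8, 0.4, -0.2, 11], [-62.5, -12.6, -16.8, 0.4, -0.2, 11], [-62.5, -12.6, -16.8, 0.4, -0.2, 11], [-62.5, -12.6, -16.8, 0.4, -0.2, 11], [-62.5, -12.6, -16.8, 0.4, -0.2, 11], [-62.5, -12.6, -16.8, 0.4, -0.2, 11], [-62.5, -12.6, -16.8, 0.4, -0.2, 11], [-62.5, -12.6, -16.8, 0.4, -0.2, 11]], "fingers": -1}}

```text
t: 17.12
tool_pos: [0.4774, -0.2108, 0.24]
eef_rot: [0.731, 0.682, 0.0, -0.0]
wrist_force: [-0.2, 0.5, 0.4]
gripper_width: 1.004
```

```bash
cat > bub.py <<'E'
from h import *
def view(c,fn):
    p=cap(c); 
    box=(160,215,235,340) if c=='top' else (190,235,215,320)
    i=p['img'][box[0]:box[1],box[2]:box[3]]
    cv2.imwrite('pics/'+fn,cv2.cvtColor(cv2.resize(i,None,fx=7,fy=7,interpolation=2),cv2.COLOR_RGB2BGR)); return p
E
python3 d.py .4775,-.212,.132,86
python3 - <<'E'
from bub import *
p=cap('scene','s6.png'); W=cloud(p);im=p['img'].astype(int)
h=W[...,2]-(W[...,:2]@[.0029,.0222]+.15765)
m=(abs(W[...,0]-.477)<.05)&(abs(W[...,1]+.212)<.05)&(h>.03)&(h<.055)&(im[...,0]-im[...,2]>60)
r=cv2.minAreaRect((W[m][:,:2]*1000).astype(np.float32));print(m.sum(),r)
E
```

```text
t 17.12 [ 0.4774 -0.2108  0.24  ] F [-0.2  0.5  0.4] w 1.004 q [-0.49  0.04  1.33  0.    1.78 -1.99]
[0.4775, -0.212, 0.132, 86.0] [-0.12, 0.02, 10.8, -0.01, -0.02, 0.06] rows>=1.7
76 ((477.6558532714844, -210.87832641601562), (13.886817932128906, 46.07604217529297), 86.0451889038086)
```

View pics/s6.png

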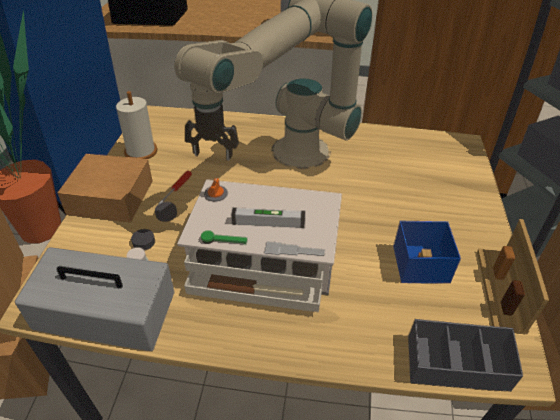

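Both offcuts are in the bin, the pale one at (425,254). Now I'll go down over the knob.

Call:
{"op": "drive_tool", "data": {"deltas": [[-0.1, 0, 5, 0, 0, 0], [-0.1, 0, 8, 0, 0, 0], [-0.1, 0, 10.8, 0, 0, 0], [-0.1, 0, 10.8, 0, 0, 0]]}}

```text
t: 17.68
tool_pos: [0.4765, -0.2098, 0.1301]
eef_rot: [0.73, 0.683, -0.001, -0.002]
wrist_force: [-0.7, -0.7, 0.1]
gripper_width: 0.997
```

Call:
{"op": "drive_tool", "data": {"deltas": [[0, 0, 0, 0, 0, 0], [0, 0, 0, 0, 0, 0], [0, 0, 0, 0, 0, 0], [0, 0, 0, 0, 0, 0], [0, 0, 0, 0, 0, 0], [0, 0, 0, 0, 0, 0]], "fingers": 1, "newtons": 60}}

```text
t: 18.42
tool_pos: [0.4769, -0.2121, 0.1317]
eef_rot: [0.731, 0.682, -0.001, 0.0]
wrist_force: [-1.6, -9.1, 3.7]
gripper_width: 0.149
```

```bash
python3 d.py
python3 - <<'E'
from bub import *
view('top','b1.png'); view('scene','b1s.png')
E
```

```text
t 18.43 [ 0.4769 -0.2121  0.1317] F [-1.6 -9.1  3.7] w 0.149 q [-0.49  0.07  1.51 -0.    1.57 -1.99]
```

View pics/b1.png

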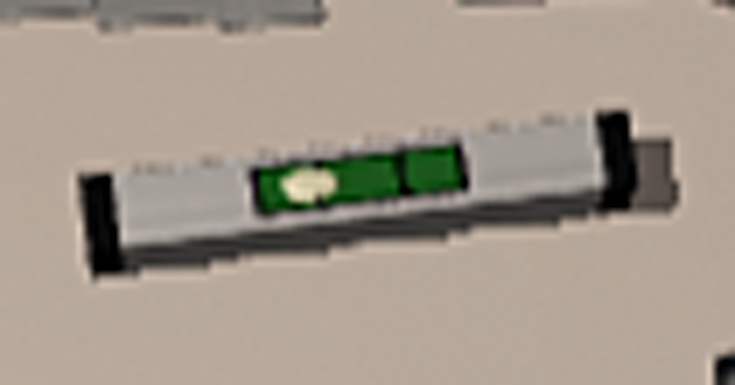

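View pics/b1s.png

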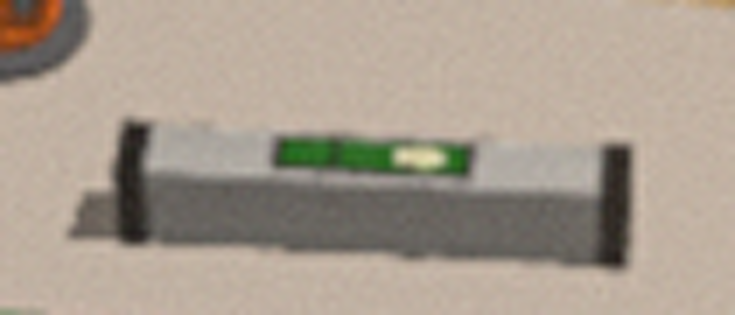

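From the top picture, the bubble is at column 308, vial middle 360, 2.97 px/mm. That puts it 17.5 mm towards +y, so the knob needs about 1.35 rad (77°). I'll turn 36° first, lifting with the knob, and check forces.

Call:
{"op": "drive_tool", "data": {"deltas": [[0, 0, -0.05, 0, 0, 6], [0, 0, -0.12, 0, 0, 12], [0, 0, -0.18, 0, 0, 18], [0, 0, -0.24, 0, 0, 24], [0, 0, -0.3, 0, 0, 30], [0, 0, -0.36, 0, 0, 36], [0, 0, -0.36, 0, 0, 36]]}}

```text
t: 19.4
tool_pos: [0.4775, -0.2093, 0.1352]
eef_rot: [0.906, 0.424, 0.0, -0.002]
wrist_force: [1.8, 10.6, 0.2]
gripper_width: 0.155
```

```bash
cat > meas.py <<'E'
from bub import *
def meas(c='top'):
    p=cap(c); Rm=cv2.Rodrigues(np.array(p['rvec'],float))[0]
    im=p['img'].astype(int); box=(160,215,235,340) if c=='top' else (195,235,225,315)
    i=np.zeros(im.shape[:2],bool); i[box[0]:box[1],box[2]:box[3]]=1
    g=i&(im[...,1]-im[...,0]>25)&(im[...,1]-im[...,2]>10)
    n,l,st,_=cv2.connectedComponentsWithStats(cv2.dilate(g.astype(np.uint8),np.ones((3,5))))
    k=1+np.argmax(st[1:,4]); G=g&(l==k)
    ys,xs=np.nonzero(G)
    hull=cv2.convexHull(np.c_[xs,ys].astype(np.int32)); H=np.zeros(im.shape[:2],np.uint8); cv2.fillConvexPoly(H,hull,1)
    B=(H>0)&(im[...,0]>120)&(im[...,0]-im[...,2]>5)&(im[...,1]>120)
    # pale weighting via red channel excess
    def w(mask):
        ys,xs=np.nonzero(mask); C=-Rm.T@np.ravel(p['tvec']); d=pix2cam(p,np.c_[xs,ys],np.ones(len(xs)))@Rm
        return C+d*((.198-C[2])/d[:,2])[:,None]
    gw=w(H>0); ax=np.array([-np.sin(np.radians(3.2)),np.cos(np.radians(3.2)),0])
    s=gw@ax; bs=w(B)@ax
    ctr=(s.min()+s.max())/2
    return dict(len=round(1000*(s.max()-s.min()),1),off=round(1000*(bs.mean()-ctr),1),bl=round(1000*(bs.max()-bs.min()),1),n=int(B.sum()),level_mid=round(-.0376-(ctr if 0 else 0),3),ctr=round(float(ctr),4))
if __name__=='__main__':
    s=robot.sense();print(round(s['t'],2),np.round(s['tool_pos'],4),'F',np.round(s['wrist_force'],1),'M',np.round(s['torque'],2),'w',round(s['gripper_width'],3))
    for c in('top','scene'):
        try: print(c,meas(c))
        except Exception as e: print(c,e)
E
python3 meas.py; python3 -c "
from bub import *
view('top','b2.png')"
```

```text
19.4 [ 0.4775 -0.2093  0.1352] F [ 1.8 10.6  0.2] M [ 2.18 -0.36 -0.14] w 0.155
top {'len': np.float64(72.0), 'off': np.float64(11.3), 'bl': np.float64(18.3), 'n': 31, 'level_mid': -0.038, 'ctr': -0.0683}
scene {'len': np.float64(36.6), 'off': np.float64(17.5), 'bl': np.float64(0.0), 'n': 1, 'level_mid': -0.038, 'ctr': -0.0853}
```

View pics/b2.png

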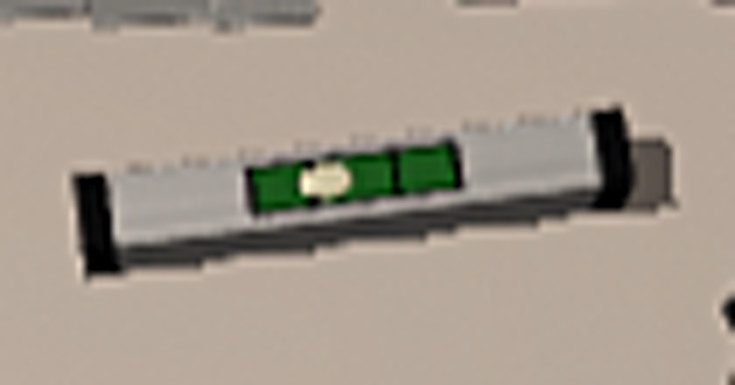

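Call:
{"op": "drive_tool", "data": {"deltas": [[0.08, -0.07, -0.06, 0, 0, 6], [0.1, -0.09, -0.12, 0, 0, 12], [0.12, -0.1, -0.18, 0, 0, 18], [0.15, -0.12, -0.24, 0, 0, 24], [0.17, -0.14, -0.3, 0, 0, 30], [0.19, -0.16, -0.36, 0, 0, 36], [0.19, -0.16, -0.36, 0, 0, 36], [0.19, -0.16, -0.36, 0, 0, 36], [0.19, -0.16, -0.36, 0, 0, 36], [0.19, -0.16, -0.36, 0, 0, 36], [0.19, -0.16, -0.36, 0, 0, 36], [0.19, -0.16, -0.36, 0, 0, 36], [0.19, -0.16, -0.36, 0, 0, 36], [0.19, -0.16, -0.36, 0, 0, 36], [0.19, -0.16, -0.36, 0, 0, 36], [0.19, -0.16, -0.36, 0, 0, 36], [0.19, -0.16, -0.36, 0, 0, 36], [0.19, -0.16, -0.36, 0, 0, 36], [0.19, -0.16, -0.36, 0, 0, 36], [0.19, -0.16, -0.36, 0, 0, 36]]}}

```text
t: 22.05
tool_pos: [0.4785, -0.2064, 0.139]
eef_rot: [0.992, 0.124, 0.001, -0.002]
wrist_force: [5.6, 1.1, -2.0]
gripper_width: 0.152
```

```bash
python3 meas.py; python3 -c "
from bub import *
view('top','b3.png')"
```

```text
22.05 [ 0.4785 -0.2064  0.139 ] F [ 5.6  1.1 -2. ] M [ 0.31 -0.92 -0.19] w 0.152
top {'len': np.float64(72.4), 'off': np.float64(1.6), 'bl': np.float64(17.9), 'n': 32, 'level_mid': -0.038, 'ctr': -0.066}
scene OpenCV(4.12.0) /io/opencv/modules/calib3d/src/undistort.dispatch.cpp:347: error: (-215:Assertion failed) CV_IS_MAT(_src) && CV_IS_MAT(_dst) && (_src->rows == 1 || _src->cols == 1) && (_dst->rows == 1 || _dst->cols == 1) && _src->cols + _src->rows - 1 == _dst->rows + _dst->cols - 1 && (CV_MAT_TYPE(_src->type) == CV_32FC2 || CV_MAT_TYPE(_src->type) == CV_64FC2) && (CV_MAT_TYPE(_dst->type) == CV_32FC2 || CV_MAT_TYPE(_dst->type) == CV_64FC2) in function 'cvUndistortPointsInternal'
```

View pics/b3.png

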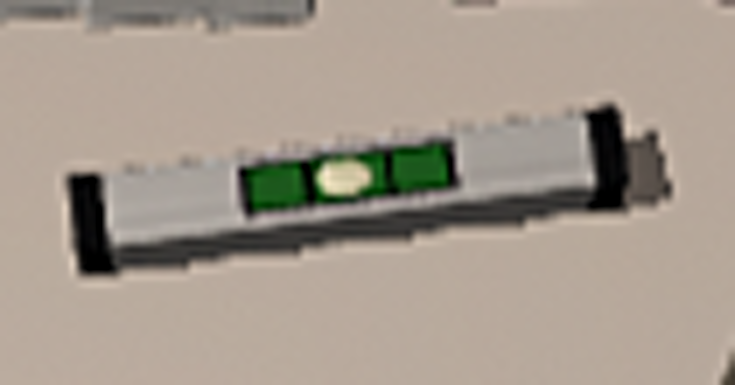

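The bubble now sits between the lines (column 344, lines at 308 and 388), about 1.3 mm off centre. I'll trim by 6° and let go.

Call:
{"op": "drive_tool", "data": {"deltas": [[0, 0, -0.03, 0, 0, 3], [0, 0, -0.06, 0, 0, 6], [0, 0, -0.06, 0, 0, 6], [0, 0, -0.06, 0, 0, 6]]}}

```text
t: 22.7
tool_pos: [0.4789, -0.2061, 0.1396]
eef_rot: [0.997, 0.072, 0.001, -0.002]
wrist_force: [4.5, 1.9, -2.4]
gripper_width: 0.151
```

Call:
{"op": "drive_tool", "data": {"deltas": [[0, 0, 0, 0, 0, 0], [0, 0, 0, 0, 0, 0], [0, 0, 0, 0, 0, 0], [0, 0, 0, 0, 0, 0], [0, 0, -4, 0, 0, 0], [0, 0, -8, 0, 0, 0], [0, 0, -12, 0, 0, 0], [0, 0, -12, 0, 0, 0], [0, 0, -12, 0, 0, 0], [0, 0, -12, 0, 0, 0]], "fingers": -1}}

```text
t: 23.95
tool_pos: [0.4781, -0.2065, 0.258]
eef_rot: [0.997, 0.072, 0.0, -0.003]
wrist_force: [-0.4, -0.9, -0.5]
gripper_width: 1.001
```

```bash
python3 meas.py 2>&1 | cut -c1-150
python3 - <<'E'
from bub import *
view('top','b4.png')
p=cap('top');W=cloud(p)
sh=W[150:248,214:374].reshape(-1,3); ok=np.isfinite(sh).all(1)&(abs(sh[:,2]-.16)<.012); q=sh[ok]
for _ in range(4):
    A=np.c_[q[:,:2],np.ones(len(q))];c=np.linalg.lstsq(A,q[:,2],rcond=None)[0];r=q[:,2]-A@c;q=q[abs(r)<.003]
print('plane',c)
for cam in ('top','scene'):
    p=cap(cam);W=cloud(p)
    h=W[...,2]-(W[...,:2]@c[:2]+c[2])
    m=(W[...,0]>.54)&(W[...,0]<.64)&(W[...,1]>-.16)&(W[...,1]<.09)&(h>.03)&(h<.05)
    r=cv2.minAreaRect((W[m][:,:2]*1000).astype(np.float32));print(cam,m.sum(),r,np.median(W[m][:,2]))
E
```

```text
23.95 [ 0.4781 -0.2065  0.258 ] F [-0.4 -0.9 -0.5] M [ 0.03  0.01 -0.03] w 1.001
top {'len': np.float64(72.4), 'off': np.float64(0.3), 'bl': np.float64(16.1), 'n': 31, 'level_mid': -0.038, 'ctr': -0.066}
scene {'len': np.float64(25.8), 'off': np.float64(12.3), 'bl': np.float64(0.4), 'n': 2, 'level_mid': -0.038, 'ctr': -0.0885}
plane [0.00194668 0.00131391 0.16105334]
top 907 ((581.2696533203125, -33.11845397949219), (30.68109893798828, 200.90292358398438), 2.7542378902435303) 0.20197578313626163
scene 740 ((580.9110107421875, -33.333778381347656), (34.55796813964844, 199.11178588867188), 3.747697591781616) 0.20355273450081857
```

View pics/b4.png

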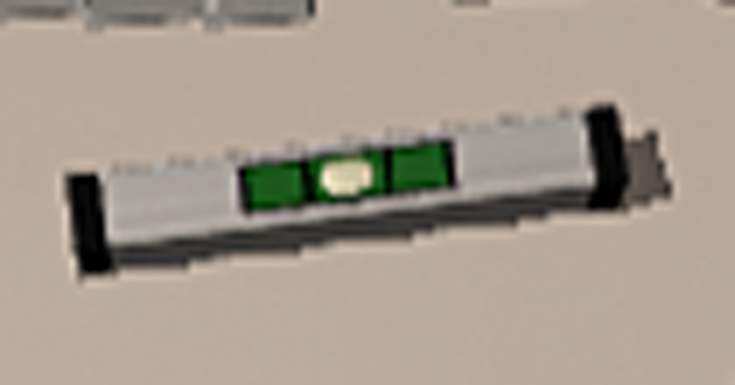

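The bubble is centred (offset 0.3 mm) and the knob is free. The level moved along with the shelf and its middle is now at (0.581, -0.033). Next I'll shut the fingers and go above pad_left.

```bash
python3 d.py .577,.035,.24,3.2 .577,.035,.18,3.2
```

```text
t 24.25 [ 0.4785 -0.2066  0.2592] F [0.2 0.2 0.3] w 0.999 q [-0.48  0.04  1.29  0.01  1.82 -0.62]
[0.577, 0.035, 0.24, 3.2] [13.22, -22.49, 2.07, -0.28, -0.15, 5.06] rows>=4.2
[0.577, 0.035, 0.18, 3.2] [13.2, -22.46, 8.07, -0.28, -0.15, 5.06] rows>=4.4
```

Call:
{"op": "drive_tool", "data": {"deltas": [[13.2, -22.5, 2, -0.3, -0.2, 5], [13.2, -22.5, 2, -0.3, -0.2, 5], [13.2, -22.5, 2, -0.3, -0.2, 5], [13.2, -22.5, 2, -0.3, -0.2, 5], [13.2, -22.5, 2, -0.3, -0.2, 5], [13.2, -22.5, 2, -0.3, -0.2, 5], [13.2, -22.5, 2, -0.3, -0.2, 5], [13.2, -22.5, 5, -0.3, -0.2, 5], [13.2, -22.5, 7, -0.3, -0.2, 5], [13.2, -22.5, 8, -0.3, -0.2, 5], [13.2, -22.5, 8, -0.3, -0.2, 5], [13.2, -22.5, 8, -0.3, -0.2, 5]], "fingers": 1}}

```text
t: 25.75
tool_pos: [0.5774, 0.035, 0.1821]
eef_rot: [1.0, 0.028, 0.001, 0.0]
wrist_force: [0.3, 0.6, -0.9]
gripper_width: -0.005
```

```bash
python3 d.py .577,.035,.165,3.2
python3 - <<'E'
from bub import *
p=cap('scene');W=cloud(p);im=p['img']
cv2.imwrite('pics/s7.png',cv2.cvtColor(cv2.resize(im[150:260,190:340],(800,586),interpolation=2),cv2.COLOR_RGB2BGR))
m=(abs(W[...,0]-.577)<.03)&(abs(W[...,1]-.035)<.02)&(W[...,2]>.207)&(W[...,2]<.25)
print('tip zmin',np.round(np.sort(W[m][:,2])[:8],3),np.round(np.nanpercentile(W[m],[2,50,98],axis=0),3))
E
```

```text
t 25.75 [0.5774 0.035  0.1821] F [ 0.3  0.6 -0.9] w -0.005 q [-0.    0.21  1.26 -0.    1.68 -0.06]
[0.577, 0.035, 0.165, 3.2] [-0.04, 0.0, 1.71, 0.03, -0.06, 0.03] rows>=0.3
tip zmin [0.209 0.221 0.222 0.222 0.222 0.223 0.224 0.224] [[0.579 0.027 0.221]
 [0.586 0.036 0.237]
 [0.591 0.046 0.249]]
```

View pics/s7.png

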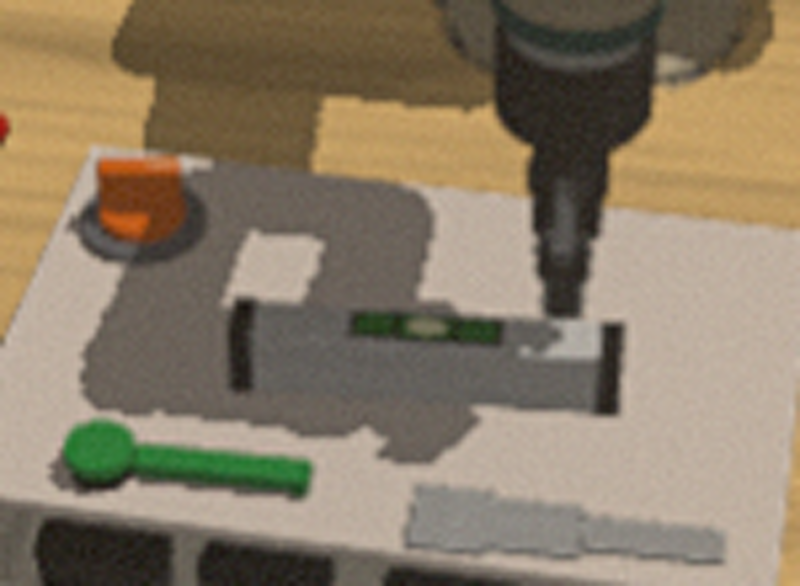

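The tip is about 20 mm above the level, and the bubble at (427,328) is in the middle of the vial. I'll go down carefully.

Call:
{"op": "drive_tool", "data": {"deltas": [[0, 0, 0.8, 0, 0, 0], [0, 0, 1.4, 0, 0, 0], [0, 0, 1.7, 0, 0, 0], [0, 0, 1.7, 0, 0, 0]]}}

```text
t: 26.3
tool_pos: [0.5774, 0.0352, 0.165]
eef_rot: [1.0, 0.028, 0.001, 0.0]
wrist_force: [-0.1, -0.3, 1.0]
gripper_width: 0.001
```

Call:
{"op": "drive_tool", "data": {"deltas": [[0, 0, 0.1, 0, 0, 0], [0, 0, 0.2, 0, 0, 0], [0, 0, 0.2, 0, 0, 0]]}}

```text
t: 26.68
tool_pos: [0.5777, 0.0352, 0.1649]
eef_rot: [1.0, 0.028, 0.002, 0.0]
wrist_force: [-2.7, -0.2, 9.7]
gripper_width: 0.001
```

Contact, 9.7 N. The arm holds its last target, so I'll let the bubble settle and check.

Run:
```python
from bub import *
for i in range(36):
    p=cap('scene')
    if i%6==0:
        s=robot.sense();print(round(s['t'],2),np.round(s['tool_pos'],4),np.round(s['wrist_force'],1))
im=p['img']; cv2.imwrite('pics/s8.png',cv2.cvtColor(cv2.resize(im[195:235,220:320],(800,320),interpolation=2),cv2.COLOR_RGB2BGR))
p=cap('top','t8.png')
p=cap('scene','s8f.png')
```

```text
26.73 [0.5777 0.0352 0.1648] [-4.   0.4  9.5]
27.02 [0.5777 0.0352 0.1649] [-4.5 -0.7  9.9]
27.32 [0.5777 0.0352 0.1648] [-3.5 -0.4  8.8]
27.62 [0.5777 0.0352 0.1649] [-5.3 -0.3  9.1]
27.93 [0.5777 0.0352 0.1649] [-3.5 -1.4  8. ]
28.23 [0.5777 0.0352 0.1649] [-3.5 -0.1  8.5]
```

View pics/s8.png

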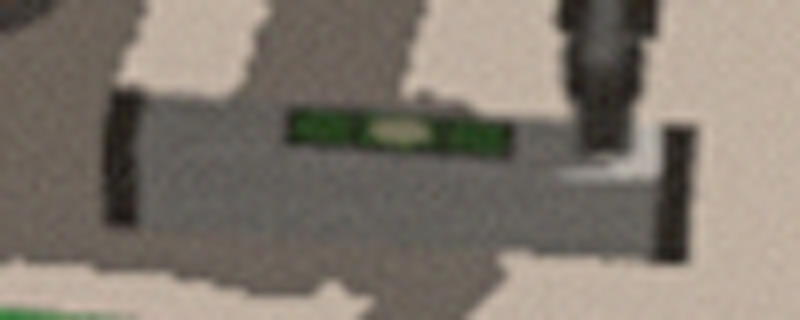

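View pics/t8.png

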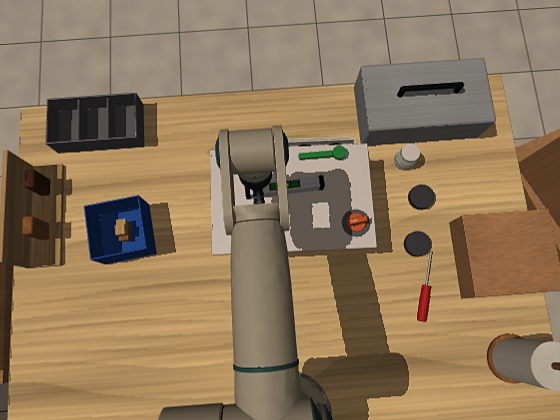

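View pics/s8f.png

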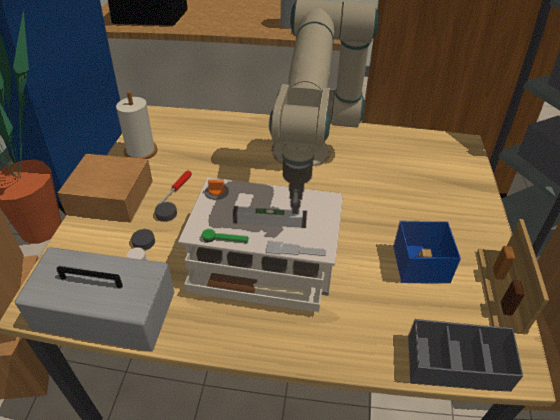

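The top picture shows both offcuts in the bin at (122,230). In the scene crop the bubble is at column 400, and the vial middle is also 400. The force is steady at 8 to 10 N, so I'll hand in.

Run:
```python
from h import *
s=robot.sense();print(round(s['t'],2),np.round(s['wrist_force'],1))
print(robot.job_done())
```

```text
28.57 [-4.4  0.1  9.6]
the job is handed in; nothing more can be done
None
```

The job is done and was handed in at 28.6 s with the arm still pressing on the level. No verdict came back.

- **Offcuts:** Both are in the blue bin; I saw them there in both cameras. My first grasp on the brown one closed on air because the true fingertip height was about 43 mm above the reported TCP. I measured that offset with the depth camera and corrected for it from then on.
- **Levelling:** I turned the knob clockwise by about 78° (1.36 rad) and let go of it. The bubble settled about 0.3 mm from the middle in the top picture, and the shelf's remaining slope across its width was about 0.08° by depth.
- **Rest of the shelf:** The level moved about 4 mm along +y as the shelf tilted; I did not push it. The other things look unmoved in the last pictures.
- **Pressing:** The shut fingertips press on pad_left with 8 to 10 N, and the last reading was 9.6 N. There is also a sideways force of about 4 N along x, but the fingertips held their position. After about 1.5 s of pressing, the bubble was still midway between the lines in the scene camera. The arm hid part of the vial from the top camera, so only the scene camera could confirm that.

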